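# Close the bench caliper on the tube

### The arm

A 6-joint arm with a two-finger parallel gripper is mounted at the origin on the work surface. World frame = base frame: x ahead of the robot, y to its left, z up, the work surface at z = 0. Lengths are in m, angles in rad, forces in N, time in s.
With the tool pointing down it reaches from about 0.35 to 0.85 m from the base axis. Payload 8.1 kg.
Tool frame: the origin (TCP) lies on the centre line of the jaws, within the pads' length; the fingertips stand 17 mm ahead of it and the grasp point (between the pads) lies 2 mm behind it; x points along the fingers, z is the direction in which the jaws open and shut, and the axes are right-handed (so a half turn about x gives the same grasp; the last joint's range is limited). The gripper opens to 93 mm and grips with 3 to 60 N. Pads are 15 mm wide; open, the fingers measure 128 mm over their backs; the gripper's body (75 mm by 188 mm) begins 65 mm behind the grasp point.
Start: joints at [-1.272, 0.13, 1.488, -0, 1.523, -0.085], TCP at [0.225, -0.556, 0.236] pointing down, gripper open.
Joint ranges: [-2.96, 2.96], [-0.89, 2.26], [0.02, 2.5], [-1.34, 4.48], [0, 2.73], [-2.66, 2.66]. Speed limits (rad/s): [2.39, 2.39, 2.79, 3.14, 3.14, 3.14].

### API

Orientations are given as a rotation vector (axis times angle).
In Python, from plant import telemetry, optics, workorder gives the robot as it stands.
- The arm moves only by the shell command python3 -m inch 'ROWS' [FORCE]. ROWS is JSON, a list that holds one entry, the list of rows, each a list of 7 numbers: the shift along the tool's x, y, z in m, then the turn, a rotation vector about the tool's x, y, z in rad, then the opening, from 0 (shut) to 1 (fully open). In form: [[[tx, ty, tz, ax, ay, az, grip], ...]]. A call has 1 to 20 rows; each row shifts and turns the pose as measured when the row begins, along the tool's axes as they then stand; what a row does not reach is not made up. A row lasts 1/10 s, in which the tool goes at most 50 mm and 8.59 degrees, less where a joint would pass 70% of its speed; a pose out of reach is approached as far as the arm can. A call is refused whole if a number of a shift passes 0.05 or a number of a turn 0.15, either way. A call with a gripper value outside its range is refused whole. The fingers move at their own pace and stop on an object; FORCE is the grip in N (left out, the last holds). Time passes only in rows, so rows that do not move let the fingers close. It gives the time, the measured TCP pose, the force and the opening at its end, in the units of the state.
- telemetry.read_state(): the state, without advancing time (a new reading comes with each control period).
- optics.read_camera(name): name is "scene" or "top" or "wrist"; returns a dict with "frame" (400x640x3 uint8, blue, green, red), "fx", "fy", "cx", "cy" (pixels), "D" ([k1, k2, p1, p2, k3] as OpenCV has them; the pictures are not rectified), "rvec" (rotation vector, rad) and "tvec" (3), from world to camera coordinates, as OpenCV has them. Camera axes: x right, y down, z forward; pixel columns grow to the right and rows downward; lengths in m; the calibration is good to about 2 mm. A picture is of the moment at which its call begins. There is no depth.
- workorder.close_job(): hands the job in, once; it reports no verdict.
The state is a dict: "t": time; "q": joint angles; "dq": joint speeds; "joint_torque": joint torques, N m; "tool_pos": TCP position; "orientation": TCP orientation; "force": force on the tool from outside, world axes, zero at the start; "wrist_torque": the same for the moment, N m; "opening": finger opening in m.
Only numpy, scipy, OpenCV 4.12 (cv2) and the standard library are available. Lean on these libraries where they do the work, as an engineer would, in place of code of your own. Each camera call takes 0.05 s, during which the arm holds its last target. There are 200 camera calls.

### The job

Stand the loose tube (not the solid rod or the block) upright on the caliper's board between its two jaws, and let go of it. Then slide the moving jaw in by its upright post until the tube is lightly but firmly nipped between both jaws, without shoving so hard that the jaw tilts, keep that light pressure on for about a second, and let go so that the jaws stay closed on the tube. Leave the other things on the table alone.

Things in the scene. Friction and masses are not known exactly. Their poses are not given: they have to be found in the camera images.
- tube: plain aluminium tube, open at both ends, 44 mm outside diameter, 5 mm wall, 70 mm tall, about 0.11 kg, standing on end on the table to the robot's left, in one of three places shared with the rod and the block. Origin at the centre of its lower end, z along its axis, up.
- caliper: fixed bench caliper: plywood board 12 mm thick, x -75 to +70, y -160 to +120 mm from this origin (on the table, z up), with a steel beam along y at x = +35 mm, top 24 mm up. Two steel jaws, 12 mm thick, tops 36 mm up, reach in -x from the beam to x = -45 mm. The fixed jaw's inner face looks to -y at y = +60 mm, give or take 10 mm: it is clamped anew each time and not measured.
- bed (a point): point on the board's top, 12 mm above the table, between the jaws, where the tube's foot should stand, within 8 mm or so: caliper x = -10, y = +18 mm, i.e. 45 mm from the beam's line and 32 to 52 mm from the fixed jaw's face. Axes as the caliper's.
- post (a point): top centre, 92.5 mm above the table, of the 16 by 16 mm square post by which the moving jaw's carriage is slid; it rises from the carriage's top, 38.5 mm up, on the beam's line, 40 mm behind (-y of) the moving jaw's face. Sliding it along the caliper's +y closes the jaw, at most 85 mm. The carriage drags with about 3.5 N and stays where it is left, keeping up to 3.5 N of pressure.
- jaw: the moving jaw, on the -y side, face 82 to 120 mm from the fixed one at first. Origin at its vertical pivot on the beam's line, 25 mm up; it reaches to its -x, and its flat inner face is 6 mm to +y. The pivot is sprung: pressing tilts the jaw about the vertical, 0.004 rad per newton on a tube at the bed. 3 to 6 N on the tube is right; over 0.04 rad (10 N) is too much.
- rod: solid aluminium rod, 30 mm diameter, 75 mm tall, standing on end; leave alone. Origin at the centre of its foot.
- block: solid aluminium block 36 by 36 by 62 mm, standing; leave alone. Origin at the centre of its foot.
- pot: white plastic cup, 70 mm wide, 75 mm tall, on the robot's right; leave alone. Origin under its centre.
- jar: closed glass jar, 60 mm wide, 85 mm tall; leave alone. Origin under its centre.
- brush: paint brush 200 mm long, lying; leave alone. Origin under its middle.
- knife: palette knife 200 mm long, lying; leave alone. Origin under its middle.
- tin: closed steel tin, 70 mm wide, 90 mm tall; leave alone. Origin under its centre.
Mind the look-alikes: they are no part of the job. What is shaped like the tube but green is not meant.

How it is judged:
On the way, in this order (a step that is already met when the one before it is completed fails the run):
1. the tube stands upright on the board between the jaws, let go (x of tube in the frame of caliper between -0.032 and 0.01 m and y of tube in the frame of caliper between -0.03 and 0.056 m and z of tube in the frame of caliper between 0.009 and 0.016 m and angle between tube's own z axis and vertical below 0.08 rad and contact force between tube and the fingers below 0.05 N and linear speed of tube below 0.01 m/s), for 0.2 s.
2. the moving jaw presses the tube against the fixed jaw with a light force, at least 2 N, and is kept there half a second (x of tube in the frame of caliper between -0.032 and 0.01 m and y of tube in the frame of caliper between -0.03 and 0.056 m and z of tube in the frame of caliper between 0.009 and 0.016 m and angle between tube's own z axis and vertical below 0.08 rad and contact force between jaw and tube above 2 N and linear speed of tube below 0.005 m/s), for 0.5 s.
At the end, for the whole second after the job is handed in: the tube stands upright (within 0.08 rad) and still on the caliper's board, between the jaws and within their reach (caliper x -32 to +10 mm), in y -30 to +56 mm, released; the moving jaw still bears on it with more than 1 N and is tilted by less than 0.04 rad (x of tube in the frame of caliper between -0.032 and 0.01 m and y of tube in the frame of caliper between -0.03 and 0.056 m and z of tube in the frame of caliper between 0.009 and 0.016 m and angle between tube's own z axis and vertical below 0.08 rad and contact force between jaw and tube above 1 N and angle between the x axis of jaw and the x axis of caliper, either way round below 0.04 rad and linear speed of tube below 0.01 m/s); the robot touches nothing.
It fails at once if the moving jaw is tilted by more than 0.04 rad (angle between the x axis of jaw and the x axis of caliper, either way round above 0.04 rad).
It fails at once if the moving jaw is pressed on the tube with more than 12 N (contact force between jaw and tube above 12 N).
It fails at once if another thing on the table is moved by more than 25 mm (distance of any of rod, block, pot, jar, brush, knife, tin from where it was at the start of the episode above 0.025 m).
It also fails if it takes over 67 s, if anything falls off the work surface, if the arm or the gripper's body presses on something with over 40 N, if the wrist force passes 120 N, or if a joint passes its speed limit or range.

## Working session

There is one attempt and no reset: what is moved stays moved. The work goes in short steps, Python scripts to look and compute and a shell command to move; the robot and the scene stay as the last step left them, time stands still between calls to the robot, and variables do not carry over. Pictures are saved under pics/ and viewed, on a budget of 10 in all, crops included, one or two more only if the job needs it, and the job is handed in when it is done.

```bash
mkdir -p pics; cat > h.py <<'E'
import numpy as np, cv2
from plant import telemetry, optics, workorder
def cam(name):
    c=optics.read_camera(name); c['K']=np.array([[c['fx'],0,c['cx']],[0,c['fy'],c['cy']],[0,0,1.]])
    c['R']=cv2.Rodrigues(np.array(c['rvec'],float))[0]; c['t']=np.array(c['tvec'],float); c['D']=np.array(c['D'],float); return c
def onplane(c,uv,z):
    n=cv2.undistortPoints(np.array([[uv]],float),c['K'],c['D'])[0,0]
    d=c['R'].T@np.array([n[0],n[1],1]); o=-c['R'].T@c['t']; return o+d*(z-o[2])/d[2]
def proj(c,p):
    return cv2.projectPoints(np.array([p],float),np.array(c['rvec'],float),c['t'],c['K'],c['D'])[0][0,0]
E
python3 - <<'E'
from h import *
for n in ['scene','top']:
    c=cam(n); cv2.imwrite(f'pics/{n}0.png',c['frame']); print(n,-c['R'].T@c['t'],c['R'][2],c['fx'])
s=telemetry.read_state(); print(s)
E
```

```text
scene [0.89100425 0.65357092 0.8766136 ] [-0.33425926 -0.60405076 -0.72345934] 382.7914487519121
top [ 0.4265005  -0.0065619   1.13955472] [ 0.09010826 -0.00848173 -0.99589586] 388.0753115393696
{'t': 0.1, 'q': array([-1.27239006e+00,  1.31067457e-01,  1.48911131e+00, -9.40378523e-06,
        1.52303514e+00, -8.54021299e-02]), 'dq': array([ 0.00014833,  0.00028717, -0.00260908,  0.00065194, -0.00013594,
        0.0013943 ]), 'joint_torque': array([ 3.21195866e-04, -5.61339498e+01, -4.93098485e+01,  7.70151266e-02,
        2.90071545e-02, -6.66325013e-05]), 'tool_pos': array([ 0.22455005, -0.55588856,  0.23473565]), 'orientation': array([ 0.92300244,  1.36797593, -0.92133585]), 'force': array([ 0.12204373,  0.07381397, -0.66055392]), 'wrist_torque': array([-0.04671745, -0.00453165,  0.04905697]), 'opening': 0.09304245538503858}
```

View pics/top0.png

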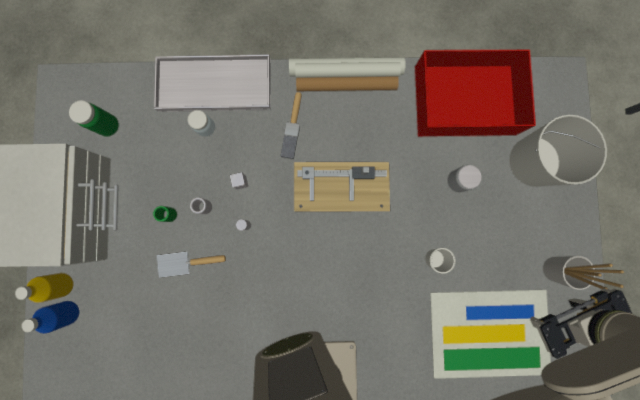

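View pics/scene0.png

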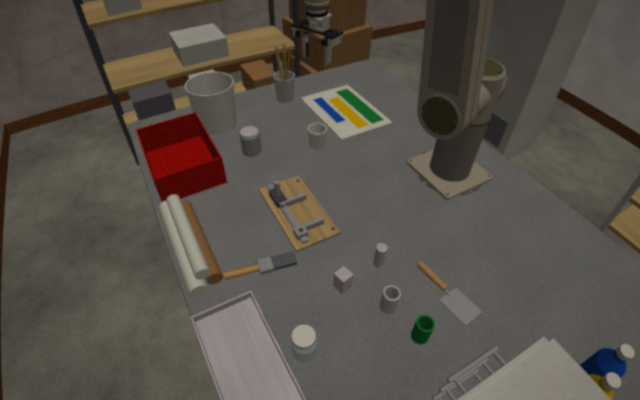

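```bash
python3 - <<'E'
from h import *
c=cam('top'); f=c['frame']; hsv=cv2.cvtColor(f,cv2.COLOR_BGR2HSV)
cv2.imwrite('pics/crop1.png',cv2.resize(f[150:250,150:400],None,fx=3.2,fy=3.2,interpolation=cv2.INTER_CUBIC))
# board
m=cv2.inRange(hsv,(10,50,90),(30,255,255)); r=np.zeros_like(m); r[150:225,280:400]=m[150:225,280:400]
r=cv2.morphologyEx(r,cv2.MORPH_CLOSE,np.ones((9,9)))
k=max(cv2.findContours(r,0,2)[0],key=cv2.contourArea); b=cv2.boxPoints(cv2.minAreaRect(k)); 
P=np.array([onplane(c,p,.012) for p in b]); print(b,P[:,:2]); 
print('sides',[np.linalg.norm(P[i]-P[(i+1)%4]) for i in range(4)])
# tube: brightness
g=f[190:222,185:215].astype(int).sum(2)//3; print(g[::2,::2])
m=np.zeros(f.shape[:2],np.uint8); m[190:222,185:215]=((g>np.median(g)+25)*255)
ks=cv2.findContours(m,0,1)[0]
for k in ks:
  if len(k)>5: print(cv2.boundingRect(k),cv2.minEnclosingCircle(k),onplane(c,cv2.minEnclosingCircle(k)[0],.07))
for uv,z in [((199,206),.07),((241,225),.075),((237,180),.062),((165,214),.07),((369,170),.0925)]: print(uv,onplane(c,uv,z))
E
```

```text
[[294. 162.]
 [389. 162.]
 [389. 211.]
 [294. 211.]] [[ 0.6267838   0.05940021]
 [ 0.62187237 -0.22030476]
 [ 0.47752026 -0.21522078]
 [ 0.48271629  0.06124493]]
sides [np.float64(0.2797480886569543), np.float64(0.14444160993220986), np.float64(0.2765145349215769), np.float64(0.1440793200989229)]
[[115 117 117 114 114 117 120 117 116 116 115 117 116 114 115]
 [116 114 119 120 115 117 117 119 118 114 116 114 115 114 117]
 [119 116 120 120 115 116 116 118 117 117 115 115 116 117 117]
 [116 114 116 118 117 119 120 116 114 115 117 118 115 119 113]
 [116 114 117 117 133 152 161 158 140 108 114 116 114 116 115]
 [115 114 117 136 161 112  87 101 135 141  80  89 107 116 115]
 [119 114 120 161 101  77  77  80  99 153 104  73  74 114 115]
 [115 116 123 145  77  73  75  84 117 123 125  74  74  88 117]
 [119 118 125 141  75  72  73  99 117 134 123  73  74  78 116]
 [117 117 121 162  88  71  72  95 117 161 103  73  75  77 113]
 [117 119 119 144 149  92  81  95 158 140  78  71  72  98 117]
 [117 118 118 119 141 155 160 155 132  83  76  78  92 118 116]
 [116 118 115 118 115 118 118 115 111 108 104 111 116 116 118]
 [119 120 119 117 117 117 116 118 116 117 118 119 113 117 119]
 [119 117 118 119 119 119 117 117 118 117 118 115 116 118 119]
 [118 117 115 118 119 119 117 118 114 115 119 117 117 116 116]]
(190, 198, 15, 15) ((197.0, 205.0), 7.810349941253662) [0.50129368 0.32550418 0.07      ]
(199, 206) [0.49842598 0.31993906 0.07      ]
(241, 225) [0.44393638 0.20288597 0.075     ]
(237, 180) [0.56988601 0.21654376 0.062     ]
(165, 214) [0.47800814 0.41391249 0.07      ]
(369, 170) [ 0.58677527 -0.1495435   0.0925    ]
```

View pics/crop1.png

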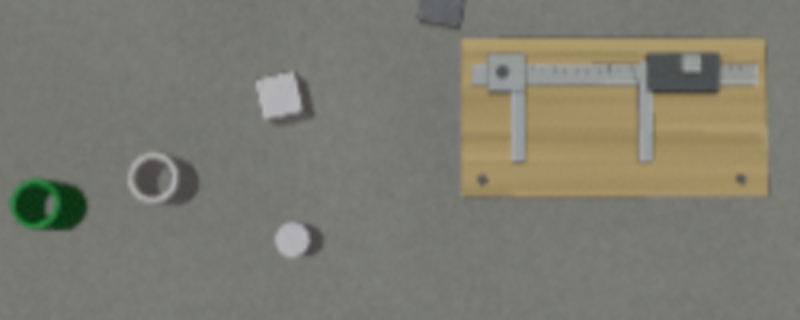

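Candidates, in top-picture pixels:
- Grey open tube at (198,205): fits the description, with a ring about 44 mm wide.
- Green tube at (165,214): look-alike.
- Solid white-topped rod at (241,225).
- Block at (237,180).

The enlarged crop shows the grey ring at crop (153,178) is the open aluminium tube. The caliper's fixed jaw is on the left, with its face at about crop x 525. The moving jaw is at about crop x 645, and the post is at crop (690,63).

```bash
cat >> h.py <<'E'
from scipy.spatial.transform import Rotation as Ro
def goal(p,zdir=None):
    """shift in current tool axes to world point p, and turn about tool x to bring tool z onto +-zdir"""
    s=telemetry.read_state(); R=Ro.from_rotvec(s['orientation']).as_matrix()
    print('t',round(s['t'],2),'pos',s['tool_pos'].round(4),'open',round(s['opening'],4),'F',np.round(s['force'],2)); print('R',R.round(3).tolist())
    print('shift tool axes',(R.T@(np.array(p)-s['tool_pos'])).round(4))
    if zdir is not None:
        d=R.T@np.array(zdir,float); a=np.arctan2(-d[1],d[2]); print('turn ax',a, 'or',a-np.sign(a)*np.pi,'q6',s['q'][5],'q1',s['q'][0])
    print('tilt fix (ay,az):',(R.T@np.cross(R[:,0],[0,0,-1])).round(4))
E
python3 - <<'E'
from h import *
goal([.5,.3235,.236],[1,0,0])
c=cam('top')
for n,uv in dict(fixface=(150+525/3.2,150+125/3.2),movface=(150+639/3.2,150+125/3.2)).items(): print(n,onplane(c,uv,.036))
print('post',onplane(c,(150+690/3.2,150+63/3.2),.0925))
E
```

```text
t 0.15 pos [ 0.2246 -0.5559  0.2348] open 0.0929 F [-0.28  0.17  0.54]
R [[-0.0, 0.927, 0.374], [0.001, 0.374, -0.927], [-1.0, 0.0, -0.001]]
shift tool axes [-1.000e-04  5.847e-01 -7.123e-01]
turn ax -1.1870185159035216 or 1.9545741376862715 q6 -0.08538231372860228 q1 -1.2724008494258856
tilt fix (ay,az): [-0.     -0.0014 -0.0001]
fixface [0.54318991 0.0016595  0.036     ]
movface [ 0.54132874 -0.1002404   0.036     ]
post [ 0.58779807 -0.14034664  0.0925    ]
```

```bash
python3 -m inch '[[[0,0.035,-0.028,0,0,0,1],[0,0.035,-0.028,0,0,0,1],[0,0.035,-0.028,0,0,0,1],[0,0.035,-0.028,0,0,0,1],[0,0.035,-0.028,0,0,0,1],[0,0,0,-0.148,0,0,1],[0,0,0,-0.148,0,0,1],[0,0,0,-0.148,0,0,1],[0,0,0,-0.148,0,0,1],[0,0,0,-0.148,0,0,1],[0,0,0,-0.148,0,0,1],[0,0,0,-0.148,0,0,1],[0,0,0,-0.148,0,0,1]]]'; python3 -c "
from h import *
goal([.5,.3235,.2],[1,0,0])"
```

```text
t: 1.5
tool_pos: [0.3375, -0.3507, 0.2314]
orientation: [-0.002, 1.573, 0.011]
force: [-0.3, -0.1, -0.8]
opening: 0.0929
t 1.5 pos [ 0.3375 -0.3507  0.2314] open 0.0929 F [-0.26 -0.14 -0.76]
R [[-0.002, -0.008, 1.0], [0.006, 1.0, 0.008], [-1.0, 0.006, -0.002]]
shift tool axes [0.035  0.6727 0.1679]
turn ax 0.007889752392505589 or -3.1337029011972874 q6 -0.9193281028103576 q1 -0.9113409842815205
tilt fix (ay,az): [-0.     -0.002  -0.0057]
```

```bash
python3 -m inch '[[[0,0.042,0.0105,0,0,0,1],[0,0.042,0.0105,0,0,0,1],[0,0.042,0.0105,0,0,0,1],[0,0.042,0.0105,0,0,0,1],[0,0.042,0.0105,0,0,0,1],[0,0.042,0.0105,0,0,0,1],[0,0.042,0.0105,0,0,0,1],[0,0.042,0.0105,0,0,0,1],[0,0.042,0.0105,0,0,0,1],[0,0.042,0.0105,0,0,0,1],[0,0.042,0.0105,0,0,0,1],[0,0.042,0.0105,0,0,0,1],[0,0.042,0.0105,0,0,0,1],[0,0.042,0.0105,0,0,0,1],[0,0.042,0.0105,0,0,0,1],[0,0,0,0,0,0,1]]]'; python3 - <<'E'
from h import *
goal([.5,.3235,.2],[1,0,0])
c=cam('wrist'); f=c['frame']; cv2.imwrite('pics/w1.png',f)
print('cam',-c['R'].T@c['t'],c['fx']); print('pred tube top px',proj(c,[.5,.3235,.07]))
E
```

```text
t: 3.1
tool_pos: [0.4882, 0.3064, 0.2324]
orientation: [-0.005, 1.571, 0.013]
force: [-0.8, -0.7, 0.3]
opening: 0.093
t 3.1 pos [0.4882 0.3064 0.2324] open 0.093 F [-0.82 -0.73  0.29]
R [[-0.0, -0.012, 1.0], [0.006, 1.0, 0.012], [-1.0, 0.006, -0.0]]
shift tool axes [0.0324 0.0167 0.012 ]
turn ax 0.011506052553372993 or -3.13008660103642 q6 0.45661123604314297 q1 0.46841566767324855
tilt fix (ay,az): [-0.     -0.0002 -0.0055]
cam [0.48785774 0.38396143 0.38085547] 293.2338591811976
pred tube top px [334.2792844  179.62835164]
```

View pics/w1.png

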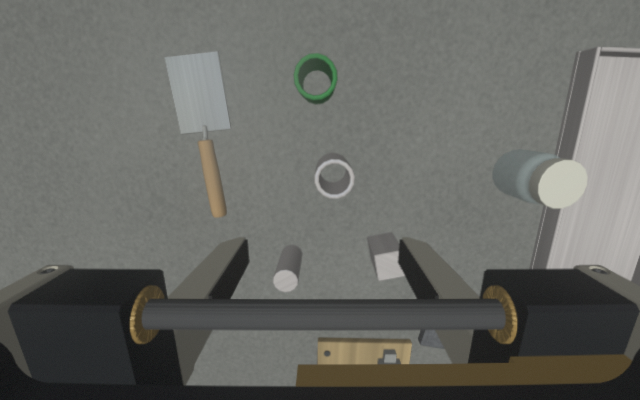

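The wrist view shows the aluminium ring at (334,179), as predicted at (334.3,179.6). Green tube is at (316,77), rod at (287,280) and block at (387,260). I'll centre and descend.

```bash
python3 -m inch '[[[0.03,0.0167,0.012,0.011,0,-0.0055,1],[0.03,0,0,0,0,0,1],[0,0,0,0,0,0,1]]]'; python3 -c "
from h import *
goal([.5,.3235,.057],[1,0,0])"
```

```text
t: 3.45
tool_pos: [0.5008, 0.3205, 0.1723]
orientation: [-0.001, 1.569, -0.002]
force: [-0.3, 0.0, -0.3]
opening: 0.0929
t 3.45 pos [0.5008 0.3205 0.1723] open 0.0929 F [-0.34  0.03 -0.27]
R [[0.002, 0.0, 1.0], [-0.002, 1.0, -0.0], [-1.0, -0.002, 0.002]]
shift tool axes [ 0.1152  0.0033 -0.001 ]
turn ax -0.00028346409522036293 or 3.1413091894945726 q6 0.48513789846377464 q1 0.4844636200954386
tilt fix (ay,az): [-0.      0.0017  0.0018]
```

```bash
python3 -m inch '[[[0.03,0.0033,-0.001,0,0.0017,0.0018,1],[0.03,0,0,0,0,0,1],[0.03,0,0,0,0,0,1],[0.025,0,0,0,0,0,1],[0,0,0,0,0,0,0.3],[0,0,0,0,0,0,0],[0,0,0,0,0,0,0],[0,0,0,0,0,0,0],[0,0,0,0,0,0,0],[0,0,0,0,0,0,0]]]' 20; python3 -c "
from h import *
goal([.5,.3235,.057],[1,0,0])"
```

```text
t: 4.45
tool_pos: [0.5081, 0.3209, 0.0722]
orientation: [0.011, 1.555, 0.001]
force: [-0.8, 0.3, 0.8]
opening: 0.0497
t 4.45 pos [0.5081 0.3209 0.0722] open 0.0497 F [-0.79  0.33  0.77]
R [[0.016, 0.006, 1.0], [0.007, 1.0, -0.007], [-1.0, 0.007, 0.016]]
shift tool axes [ 0.015   0.0024 -0.0084]
turn ax -0.006488479397068203 or 3.135104174192725 q6 0.4855889922604877 q1 0.4786476954377272
tilt fix (ay,az): [ 0.      0.0162 -0.0073]
```

```bash
python3 -m inch '[[[0,0,0,0,0,0,0],[0,0,0,0,0,0,0],[0,0,0,0,0,0,0],[0,0,0,0,0,0,0]]]' 20; python3 -c "
from h import *
goal([.5,.3235,.057],[1,0,0])
c=cam('scene');cv2.imwrite('pics/s2.png',cv2.resize(c['frame'][200:350,300:500],None,fx=4,fy=4))"
```

```text
t: 4.85
tool_pos: [0.5083, 0.3212, 0.0726]
orientation: [0.011, 1.554, 0.001]
force: [-0.1, -0.4, -0.1]
opening: 0.044
t 4.85 pos [0.5083 0.3212 0.0726] open 0.044 F [-0.07 -0.44 -0.07]
R [[0.017, 0.006, 1.0], [0.007, 1.0, -0.006], [-1.0, 0.008, 0.017]]
shift tool axes [ 0.0155  0.0022 -0.0085]
turn ax -0.006042447793289904 or 3.1355502057965032 q6 0.48555078453760064 q1 0.4789999688829989
tilt fix (ay,az): [-0.      0.0169 -0.0075]
```

View pics/s2.png

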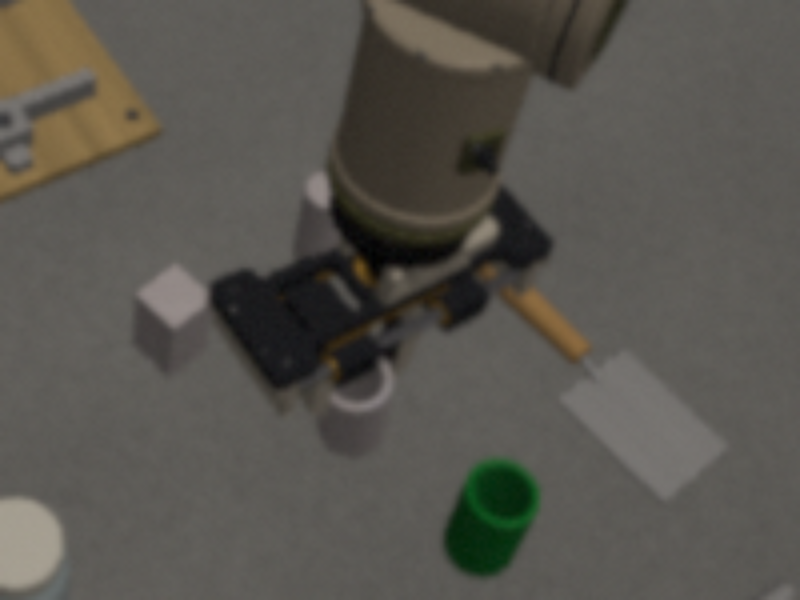

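The crop shows the tube at crop (357,400) between the fingers, standing, with the opening at 44 mm. The grip is shallow and the tool is tilted by 0.017, so I'll reopen, level, go deeper and regrip.

```bash
python3 -m inch '[[[0,0,0,0,0,0,0.7],[0,0,0,0,0,0,0.7],[0,0,0,0,0,0,0.7],[0,0,0,-0.006,0.017,-0.0075,0.7],[0,0,0,0,0,0,0.7]]]'; python3 -c "
from h import *
goal([.5085,.3225,.057],[1,0,0])"
```

```text
t: 5.4
tool_pos: [0.5082, 0.3212, 0.0727]
orientation: [-0.001, 1.572, -0.0]
force: [0.7, 0.1, 0.3]
opening: 0.0648
t 5.4 pos [0.5082 0.3212 0.0727] open 0.0648 F [0.68 0.06 0.32]
R [[-0.002, -0.0, 1.0], [-0.001, 1.0, 0.0], [-1.0, -0.001, -0.002]]
shift tool axes [0.0157 0.0013 0.0003]
turn ax 0.0004904120060569431 or -3.141102241583736 q6 0.47764975638803325 q1 0.47820390338332774
tilt fix (ay,az): [ 0.     -0.0016  0.0006]
```

```bash
python3 -m inch '[[[0.008,0.0013,0,0,0,0,0.7],[0.0085,0,0,0,0,0,0.7],[0,0,0,0,0,0,0],[0,0,0,0,0,0,0],[0,0,0,0,0,0,0],[0,0,0,0,0,0,0],[0,0,0,0,0,0,0],[0,0,0,0,0,0,0],[0,0,0,0,0,0,0]]]' 25; python3 -c "
from h import *
goal([.508,.3225,.11],[1,0,0])"
```

```text
t: 6.3
tool_pos: [0.5076, 0.3224, 0.0538]
orientation: [-0.001, 1.574, -0.001]
force: [0.0, 0.1, -0.6]
opening: 0.0423
t 6.3 pos [0.5076 0.3224 0.0538] open 0.0423 F [ 0.03  0.12 -0.55]
R [[-0.003, -0.001, 1.0], [-0.001, 1.0, 0.001], [-1.0, -0.001, -0.003]]
shift tool axes [-0.0562  0.0001  0.0002]
turn ax 0.0005126014006908654 or -3.1410800521891025 q6 0.47978009163198543 q1 0.480395733842478
tilt fix (ay,az): [-0.     -0.0031  0.0013]
```

```bash
python3 -m inch '[[[0,0,0,0,0,0,0],[-0.02,0,0,0,-0.003,0.001,0],[-0.04,0,0,0,0,0,0],[-0.04,0,0,0,0,0,0],[0,0,0,0,0,0,0]]]' 25; python3 - <<'E'
from h import *
s=telemetry.read_state(); goal([.545,-.0405,.16],[1,0,0])
c=cam('wrist'); cv2.imwrite('pics/w2.png',c['frame'])
p=s['tool_pos']; print('pred top centre if centred',proj(c,[p[0],p[1],p[2]+.0162]))
c=cam('scene');cv2.imwrite('pics/s3.png',cv2.resize(c['frame'][150:350,300:500],None,fx=3,fy=3))
E
```

```text
t: 6.8
tool_pos: [0.5062, 0.3214, 0.1548]
orientation: [-0.002, 1.575, -0.002]
force: [1.2, 0.5, -0.3]
opening: 0.0425
t 6.8 pos [0.5062 0.3214 0.1548] open 0.0425 F [ 1.25  0.51 -0.27]
R [[-0.004, -0.0, 1.0], [-0.003, 1.0, 0.0], [-1.0, -0.003, -0.004]]
shift tool axes [-0.0044 -0.362   0.0386]
turn ax 0.00030634038194717186 or -3.141286313207846 q6 0.48029182197761106 q1 0.48051132961134546
tilt fix (ay,az): [-0.     -0.0042  0.0027]
pred top centre if centred [322.31008147 280.37059705]
```

View pics/w2.png

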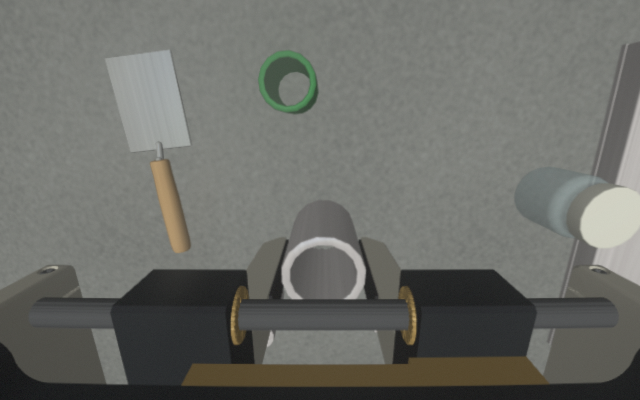

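The wrist view shows the tube held, with its top ring at about (323,273). A centred tube would be at (322,280), so it sits about 5 mm to +y of the TCP. Next I'll check uprightness numerically from the tube's lower edge, at about (323,201).

```bash
python3 - <<'E'
from h import *
s=telemetry.read_state(); p=s['tool_pos']; c=cam('wrist')
zt=p[2]+.0162
ctr=onplane(c,(323.5,273),zt); print('top centre',ctr, 'rel TCP',ctr-p)
for z in (zt,zt-.07):
  print(z,'far',proj(c,[ctr[0],ctr[1]+.022,z]),'L',proj(c,[ctr[0]-.022,ctr[1],z]),'R',proj(c,[ctr[0]+.022,ctr[1],z]))
g=cv2.cvtColor(c['frame'],cv2.COLOR_BGR2GRAY); print('col',g[190:245,323]); print('row225',g[225,280:370])
# ring
b=(g>185).astype(np.uint8); b[:, :270]=0; b[:,380:]=0; b[:220]=0; b[297:]=0
k=max(cv2.findContours(b,0,1)[0],key=cv2.contourArea); print(cv2.boundingRect(k))
E
```

```text
top centre [0.50439786 0.32434048 0.16531812] rel TCP [0.00071301 0.00428202 0.0162    ]
0.16531812236631918 far [323.56872412 232.30650333] L [279.88093495 272.64656409] R [367.26861256 273.28905718]
0.09531812236631917 far [324.66555894 195.26856628] L [294.55065686 224.20445632] R [354.69151235 224.53143962]
col [124 122 119 120 119 120 121 122 121 119 111 103 102 101 101 101 100 101
 103 101 102 101 102 100 101 102 102 102 101 101 101 100  99 104 102 101
 102 101 102 100 101 100 101 100 100 102 115 157 186 192 191 188 181 176
 171]
row225 [126 125 125 124 124 125 126 128 129 128 128 128 121 110 105 106 106 105
 105 106 107 108 107 109 109 109 106 105 105 106 105 107 107 106 105 106
 106 104 104 104 103 101 101 101 100  99 100  99 101  99 100 101 100 100
  99  99  98  98  98  97  96  96  95  95  92  90  92  89  91  90  89  91
  92 102 120 128 128 125 126 124 125 125 126 126 125 124 123 123 124 126]
(285, 238, 65, 30)
```

```bash
python3 -m inch '[[[-0.02,0,0,0,-0.004,0.002,0],[0,-0.036,0.004,0,0,0,0],[0,-0.036,0.004,0,0,0,0],[0,-0.036,0.004,0,0,0,0],[0,-0.036,0.004,0,0,0,0],[0,-0.036,0.004,0,0,0,0],[0,-0.036,0.004,0,0,0,0],[0,-0.036,0.004,0,0,0,0],[0,-0.036,0.004,0,0,0,0],[0,-0.036,0.004,0,0,0,0],[0,-0.036,0.004,0,0,0,0],[0,0,0,0,0,0,0],[0,0,0,0,0,0,0]]]' 25; python3 -c "
from h import *
goal([.545,-.0435,.066],[1,0,0])
c=cam('wrist'); cv2.imwrite('pics/w3.png',c['frame'])
for q in ([.5454,-.0405,.012],[.5454,-.0405,.036],[.543,.0017,.036],[.5413,-.1,.036]): print(proj(c,q))"
```

```text
t: 8.25
tool_pos: [0.5275, -0.0551, 0.14]
orientation: [-0.01, 1.624, -0.006]
force: [-0.6, 0.5, -1.9]
opening: 0.0427
t 8.25 pos [ 0.5275 -0.0551  0.14  ] open 0.0427 F [-0.59  0.47 -1.91]
R [[-0.053, -0.003, 0.999], [-0.01, 1.0, 0.003], [-0.999, -0.01, -0.053]]
shift tool axes [0.0729 0.0122 0.0214]
turn ax 0.003161414120342527 or -3.1384312394694507 q6 -0.18598977316254908 q1 -0.18719477459809503
tilt fix (ay,az): [-0.     -0.0534  0.0098]
[348.76669111 187.27247803]
[349.54127942 193.58264295]
[348.1415002  144.95492349]
[343.28881983 254.69857592]
```

View pics/w3.png

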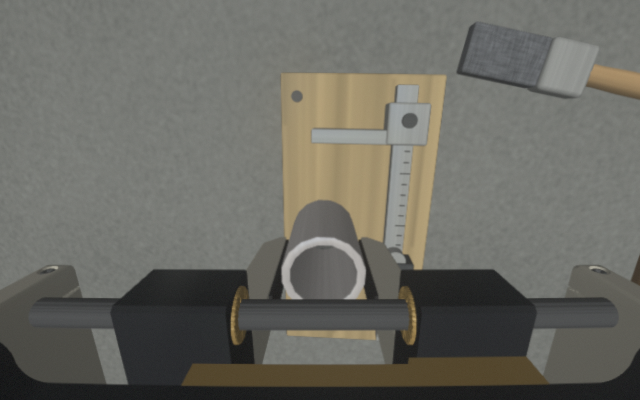

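Wrist view: the fixed jaw's inner face is at row 144, against 145 predicted, so the caliper estimate holds. The tube is held at (323,270). The tool has picked up a 0.053 tilt, which I'll level before going down.

```bash
python3 -m inch '[[[0,0.006,0.01,0.003,-0.053,0.01,0],[0,0,0,0,0,0,0],[0,0,0,0,0,0,0]]]' 25; python3 -c "
from h import *
goal([.545,-.0435,.066],[1,0,0])"
```

```text
t: 8.6
tool_pos: [0.5355, -0.0458, 0.1366]
orientation: [-0.002, 1.576, 0.004]
force: [-0.4, -0.2, -1.0]
opening: 0.0428
t 8.6 pos [ 0.5355 -0.0458  0.1366] open 0.0428 F [-0.4  -0.19 -0.99]
R [[-0.005, -0.003, 1.0], [0.001, 1.0, 0.003], [-1.0, 0.001, -0.005]]
shift tool axes [0.0705 0.0022 0.0098]
turn ax 0.003420341657209959 or -3.1381723119325833 q6 -0.18430193224540467 q1 -0.180848605115716
tilt fix (ay,az): [ 0.     -0.0052 -0.0011]
```

```bash
python3 -m inch '[[[0.02,0.002,0.0098,0.003,-0.005,-0.001,0],[0.02,0,0,0,0,0,0],[0,0,0,0,0,0,0],[0,0,0,0,0,0,0]]]' 25; python3 -c "
from h import *
goal([.545,-.0435,.066],[1,0,0])"
```

```text
t: 9.0
tool_pos: [0.5451, -0.0414, 0.0964]
orientation: [-0.005, 1.574, 0.003]
force: [-0.1, 1.3, -0.5]
opening: 0.0424
t 9.0 pos [ 0.5451 -0.0414  0.0964] open 0.0424 F [-0.09  1.28 -0.49]
R [[-0.003, -0.005, 1.0], [-0.001, 1.0, 0.005], [-1.0, -0.001, -0.003]]
shift tool axes [ 0.0304 -0.0021  0.    ]
turn ax 0.0049086637520885405 or -3.1366839898377044 q6 -0.17304862729788748 q1 -0.16859392949679788
tilt fix (ay,az): [ 0.     -0.0032  0.0009]
```

```bash
python3 -m inch '[[[0.012,-0.002,0,0.004,-0.003,0.001,0],[0.012,0,0,0,0,0,0],[0,0,0,0,0,0,0],[0,0,0,0,0,0,0]]]' 25; python3 -c "
from h import *
goal([.545,-.0435,.066],[1,0,0])"
```

```text
t: 9.4
tool_pos: [0.5458, -0.0435, 0.0725]
orientation: [-0.001, 1.569, 0.001]
force: [0.8, -0.0, -1.2]
opening: 0.0422
t 9.4 pos [ 0.5458 -0.0435  0.0725] open 0.0422 F [ 0.83 -0.01 -1.18]
R [[0.002, -0.001, 1.0], [-0.0, 1.0, 0.001], [-1.0, -0.0, 0.002]]
shift tool axes [ 0.0065 -0.     -0.0009]
turn ax 0.0011483127117009786 or -3.140444340878092 q6 -0.17415954255729488 q1 -0.17304263362771827
tilt fix (ay,az): [0.     0.0017 0.0004]
```

Now I'll feel for the board in 2 mm steps.

```bash
for i in 1 2; do python3 -m inch '[[[0.002,0,0,0,0,0,0],[0,0,0,0,0,0,0]]]' 25 | grep -E 'pos|force'; done; python3 -m inch '[[[0.0015,0,0,0,0,0,0],[0,0,0,0,0,0,0]]]' 25
```

```text
tool_pos: [0.546, -0.0436, 0.0708]
force: [-0.3, 0.3, -0.9]
tool_pos: [0.5465, -0.0437, 0.0692]
force: [-0.5, 0.9, -1.6]
t: 10.0
tool_pos: [0.5467, -0.0438, 0.0679]
orientation: [-0.001, 1.567, 0.0]
force: [-0.5, 1.1, -0.7]
opening: 0.0431
```

```bash
for i in 1 2 3; do python3 -m inch '[[[0.0015,0,-0.0005,0,0,0,0],[0,0,0,0,0,0,0]]]' 25 | grep -E 'pos|force|ori'; done
```

```text
tool_pos: [0.5462, -0.0438, 0.0663]
orientation: [-0.001, 1.567, 0.0]
force: [0.8, -0.2, -1.2]
tool_pos: [0.5465, -0.0439, 0.066]
orientation: [-0.001, 1.565, -0.0]
force: [0.6, 0.4, -1.3]
tool_pos: [0.5469, -0.044, 0.066]
orientation: [-0.002, 1.564, -0.0]
force: [0.8, 0.1, -1.2]
```

```bash
python3 -m inch '[[[0.003,0,-0.001,0,0.005,0,0]]]' 25 | grep -E 'pos|force|ori';python3 -m inch '[[[0.003,0,-0.001,0,0,0,0]]]' 25 | grep -E 'pos|force|ori'; python3 - <<'E'
from h import *
c=cam('scene');cv2.imwrite('pics/s4.png',cv2.resize(c['frame'][130:270,230:370],None,fx=4,fy=4,interpolation=cv2.INTER_CUBIC))
c=cam('wrist');print(telemetry.read_state()['force'])
E
```

```text
tool_pos: [0.5474, -0.0441, 0.0655]
orientation: [-0.002, 1.566, -0.0]
force: [-9.7, 3.4, 35.5]
tool_pos: [0.5474, -0.0441, 0.0655]
orientation: [-0.002, 1.564, -0.0]
force: [-13.6, 2.5, 31.1]
[-10.47498549   2.96801615  26.12489572]
```

View pics/s4.png

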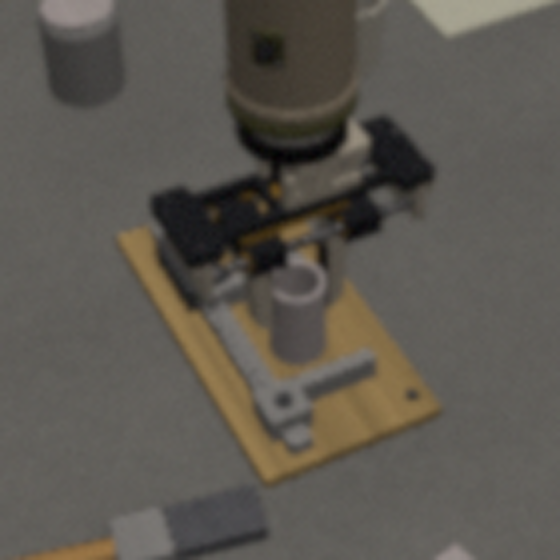

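The tube is firmly on the board at TCP z 0.0655, where 0.066 was expected. The crop shows it upright at (297,310), clear of the fixed jaw. I'll relax and release.

```bash
python3 -m inch '[[[-0.0005,0,0,0,0.006,0,0],[0,0,0,0,0,0,0],[0,0,0,0,0,0,0]]]' | grep -E 'pos|force|ori'; python3 -m inch '[[[0,0,0,0,0,0,0.6],[0,0,0,0,0,0,0.8],[0,0,0,0,0,0,0.9],[0,0,0,0,0,0,0.9],[0,0,0,0,0,0,0.9],[0,0,0,0,0,0,0.9],[0,0,0,0,0,0,0.9]]]'; python3 -c "
from h import *
goal([.5465,-.041,.17],[1,0,0])"
```

```text
tool_pos: [0.5478, -0.0441, 0.0665]
orientation: [-0.003, 1.569, -0.0]
force: [-0.7, -0.9, -1.3]
t: 11.9
tool_pos: [0.547, -0.0441, 0.0651]
orientation: [-0.002, 1.571, -0.0]
force: [-0.1, -1.6, -0.5]
opening: 0.0834
t 11.9 pos [ 0.547  -0.0441  0.0651] open 0.0834 F [-0.07 -1.62 -0.49]
R [[-0.0, -0.001, 1.0], [-0.002, 1.0, 0.001], [-1.0, -0.002, -0.0]]
shift tool axes [-0.1049  0.0029 -0.0005]
turn ax 0.0012978416985377976 or -3.1402948118912555 q6 -0.17333732700068102 q1 -0.17272986094061946
tilt fix (ay,az): [ 0.     -0.0001  0.0018]
```

```bash
python3 -m inch '[[[-0.015,0,0,0,0,0,0.9],[-0.03,0,0,0,0,0,0.9],[-0.04,0,0,0,0,0,0.9],[-0.04,0,0,0,0,0,0.9],[-0.03,0,0,0,0,0,0.5],[0,0,0,0,0,0,0],[0,0,0,0,0,0,0],[0,0,0,0,0,0,0]]]'; python3 - <<'E'
from h import *
goal([.588,-.175,.22])
c=cam('wrist'); cv2.imwrite('pics/w4.png',c['frame'])
for q in ([.5475,-.041,.082],[.5475,-.041,.012]): print(proj(c,q))
E
```

```text
t: 12.7
tool_pos: [0.5464, -0.0437, 0.2323]
orientation: [-0.003, 1.569, -0.001]
force: [0.4, 0.2, 0.1]
opening: 0.0565
t 12.7 pos [ 0.5464 -0.0437  0.2323] open 0.0565 F [0.39 0.23 0.09]
R [[0.002, -0.001, 1.0], [-0.002, 1.0, 0.001], [-1.0, -0.002, 0.002]]
shift tool axes [ 0.0127 -0.1314  0.0414]
tilt fix (ay,az): [0.     0.0023 0.0022]
[323.8369563  194.15822361]
[323.67840748 180.62222207]
```

View pics/w4.png

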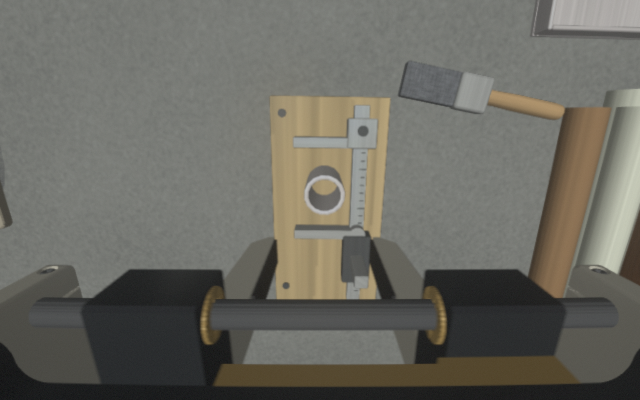

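The tube stands free at (324,195), where the prediction was (323.8,194.2). The jaws are at rows 142 and 232, and the post is near (360,280). Next I'll bring the closed fingers behind the post.

```bash
python3 -m inch '[[[0,-0.035,0.01,0,0.002,0.002,0],[0,-0.035,0.01,0,0,0,0],[0,-0.035,0.01,0,0,0,0],[0,-0.036,0.0115,0,0,0,0],[0,0,0,0,0,0,0],[0,0,0,0,0,0,0]]]' 20; python3 -c "
from h import *
goal([.588,-.185,.073],[1,0,0])"
```

```text
t: 13.35
tool_pos: [0.5846, -0.1867, 0.2211]
orientation: [0.002, 1.587, 0.008]
force: [-0.5, -0.8, 0.8]
opening: 0.0043
t 13.35 pos [ 0.5846 -0.1867  0.2211] open 0.0043 F [-0.5  -0.8   0.85]
R [[-0.016, -0.004, 1.0], [0.006, 1.0, 0.004], [-1.0, 0.006, -0.016]]
shift tool axes [0.148  0.0007 0.0057]
turn ax 0.003900466543648178 or -3.1376921870461447 q6 -0.39647815960010246 q1 -0.39253347849669057
tilt fix (ay,az): [-0.     -0.0157 -0.0065]
```

```bash
python3 -m inch '[[[0.03,0,0.0055,0.004,-0.0157,-0.0065,0],[0.03,0,0,0,0,0,0],[0.03,0,0,0,0,0,0],[0,0,0,0,0,0,0],[0,0,0,0,0,0,0]]]' 20 >/dev/null; python3 - <<'E'
from h import *
goal([.588,-.185,.073],[1,0,0])
c=cam('wrist'); cv2.imwrite('pics/w5.png',c['frame']); print(proj(c,[.588,-.1403,.0925]),proj(c,[.588,-.1403,.0385]))
E
```

```text
t 13.85 pos [ 0.5876 -0.1809  0.1265] open 0.0004 F [-0.39 -0.98  1.4 ]
R [[-0.004, -0.003, 1.0], [0.003, 1.0, 0.003], [-1.0, 0.003, -0.004]]
shift tool axes [ 0.0535 -0.0042  0.0006]
turn ax 0.0029516749290699725 or -3.1386409786607232 q6 -0.3859042142757947 q1 -0.38269250523298043
tilt fix (ay,az): [-0.     -0.0035 -0.0026]
[323.84421204 181.59395043] [324.04192598 168.16535094]
```

View pics/w5.png

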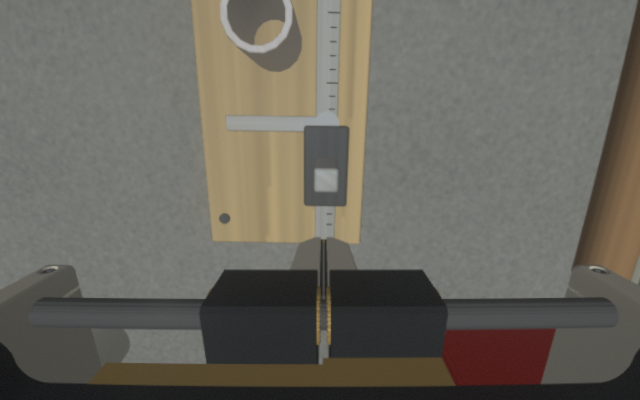

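The post top is at (326,180), against (324,182) predicted, and the closed fingers are behind it. I'll descend.

```bash
python3 -m inch '[[[0.025,-0.004,0.001,0.003,-0.0035,-0.0026,0],[0.028,0,0,0,0,0,0],[0,0,0,0,0,0,0],[0,0,0,0,0,0,0]]]' 20 >/dev/null; python3 -c "
from h import *
goal([.589,-.165,.073],[1,0,0])"
```

```text
t 14.3 pos [ 0.5933 -0.1852  0.0815] open 0.0004 F [ 1.24 -1.1   0.63]
R [[0.01, -0.002, 1.0], [-0.004, 1.0, 0.002], [-1.0, -0.004, 0.01]]
shift tool axes [ 0.0084  0.0202 -0.0044]
turn ax 0.001599529856310237 or -3.139993123733483 q6 -0.38679531052250615 q1 -0.38511289155215767
tilt fix (ay,az): [0.     0.0103 0.004 ]
```

```bash
python3 -m inch '[[[0.008,0.005,-0.004,0.002,0.01,0.004,0],[0,0.005,0,0,0,0,0],[0,0,0,0,0,0,0]]]' 20 | grep -E 'pos|force|ori'; python3 -m inch '[[[0,0.003,0,0,0,0,0],[0,0.003,0,0,0,0,0]]]' | grep -E 'pos|force'; python3 -m inch '[[[0,0.003,0,0,0,0,0],[0,0.003,0,0,0,0,0]]]' | grep -E 'pos|force';python3 -m inch '[[[0,0.003,0,0,0,0,0],[0,0.003,0,0,0,0,0]]]' | grep -E 'pos|force|ori'
```

```text
tool_pos: [0.5918, -0.1752, 0.0783]
orientation: [-0.001, 1.565, -0.002]
force: [-0.4, -0.3, -0.4]
tool_pos: [0.5925, -0.169, 0.0797]
force: [0.8, 0.5, 0.3]
tool_pos: [0.5928, -0.1625, 0.0801]
force: [0.3, -0.2, -0.2]
tool_pos: [0.5928, -0.1563, 0.0802]
orientation: [-0.002, 1.563, -0.003]
force: [0.5, -3.3, -1.0]
```

Contact is at TCP y of about −0.157 with the 3.5 N drag. By geometry, the tube should start moving at y of about −0.12, and the nip should come at about −0.098.

```bash
python3 -m inch '[[[0.002,0.003,-0.002,0,0.004,0.002,0],[0,0.003,0,0,0,0,0],[0,0.003,0,0,0,0,0],[0,0.003,0,0,0,0,0],[0,0.003,0,0,0,0,0]]]' | grep -E 'pos|force|ori';  python3 -m inch '[[[0,0.003,0,0,0,0,0],[0,0.003,0,0,0,0,0],[0,0.003,0,0,0,0,0],[0,0.003,0,0,0,0,0],[0,0.003,0,0,0,0,0]]]' | grep -E 'pos|force|ori'
```

```text
tool_pos: [0.5914, -0.1422, 0.0786]
orientation: [-0.002, 1.565, -0.004]
force: [2.4, -3.4, -1.3]
tool_pos: [0.5916, -0.1259, 0.0786]
orientation: [-0.003, 1.565, -0.005]
force: [1.6, -3.5, -0.7]
```

```bash
python3 -m inch '[[[0,0.002,0,0,0,0,0],[0,0.002,0,0,0,0,0],[0,0.002,0,0,0,0,0],[0,0.002,0,0,0,0,0]]]' | grep -E 'pos|force|ori';  python3 -m inch '[[[0,0.002,0,0,0,0.003,0],[0,0.002,0,0,0,0,0],[0,0.002,0,0,0,0,0],[0,0.002,0,0,0,0,0]]]' | grep -E 'pos|force|ori'; python3 - <<'E'
from h import *
c=cam('wrist'); cv2.imwrite('pics/w6.png',c['frame'])
E
```

```text
tool_pos: [0.5917, -0.1173, 0.0786]
orientation: [-0.003, 1.564, -0.005]
force: [1.4, -5.1, -0.7]
tool_pos: [0.5918, -0.109, 0.0786]
orientation: [-0.001, 1.564, -0.003]
force: [2.1, -5.6, -0.4]
```

View pics/w6.png

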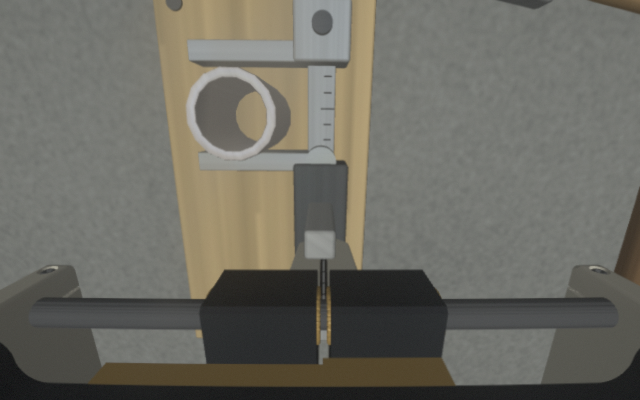

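The tube (ring at (232,113)) is standing upright against the moving jaw, with about 10 mm still to go to the fixed jaw (face at row 65). I'll slow down.

```bash
python3 -m inch '[[[0,0.001,0,0,0,0,0],[0,0.001,0,0,0,0,0],[0,0.001,0,0,0,0,0],[0,0.001,0,0,0,0,0],[0,0.001,0,0,0,0,0]]]' | grep -E 'pos|force|ori';for i in 1 2 3; do  python3 -m inch '[[[0,0.0006,0,0,0,0,0],[0,0.0006,0,0,0,0,0]]]' | grep -E 'pos|force'; done
```

```text
tool_pos: [0.5919, -0.1033, 0.0786]
orientation: [-0.001, 1.564, -0.003]
force: [1.9, -4.8, -1.3]
tool_pos: [0.592, -0.1019, 0.0786]
force: [1.8, -5.2, -0.1]
tool_pos: [0.5919, -0.1007, 0.0786]
force: [2.1, -4.8, -1.1]
tool_pos: [0.592, -0.0996, 0.0786]
force: [2.4, -5.5, -0.6]
```

```bash
for i in 1 2 3 4 5; do  python3 -m inch '[[[0,0.0004,0,0,0,0,0]]]' | grep -E 'pos|force' | tr '\n' ' '; echo; done
```

```text
tool_pos: [0.592, -0.0995, 0.0786] force: [2.2, -7.7, -1.1] 
tool_pos: [0.592, -0.0995, 0.0786] force: [2.1, -7.2, -1.4] 
tool_pos: [0.592, -0.0995, 0.0786] force: [1.1, -6.3, -0.6] 
tool_pos: [0.592, -0.0995, 0.0786] force: [1.7, -6.2, -0.7] 
tool_pos: [0.592, -0.0995, 0.0786] force: [2.2, -5.6, -1.4]
```

Movement has stopped, so both jaws bear on the tube. I'll raise the push a little.

```bash
for i in 1 2 3 ; do  python3 -m inch '[[[0,0.0006,0,0,0,0,0]]]' | grep -E 'pos|force' | tr '\n' ' '; echo; done; for i in 1 2 3 ; do  python3 -m inch '[[[0,0.0008,0,0,0,0,0]]]' | grep -E 'pos|force' | tr '\n' ' '; echo; done
```

```text
tool_pos: [0.592, -0.0994, 0.0787] force: [1.5, -7.1, -1.0] 
tool_pos: [0.592, -0.0994, 0.0787] force: [2.6, -7.0, -2.0] 
tool_pos: [0.592, -0.0993, 0.0786] force: [0.8, -7.4, -1.3] 
tool_pos: [0.592, -0.0992, 0.0787] force: [2.9, -7.7, -1.6] 
tool_pos: [0.592, -0.0992, 0.0787] force: [1.3, -8.0, -2.1] 
tool_pos: [0.592, -0.0991, 0.0787] force: [1.8, -7.9, -2.1]
```

```bash
for i in 1 2 3 4 5 ; do  python3 -m inch '[[[0,0.0009,0,0,0,0,0],[0,0.0009,0,0,0,0,0]]]' | grep -E 'pos|force' | tr '\n' ' '; echo; done
```

```text
tool_pos: [0.592, -0.0991, 0.0788] force: [2.3, -8.5, -2.0] 
tool_pos: [0.592, -0.0991, 0.0788] force: [1.9, -8.5, -1.4] 
tool_pos: [0.592, -0.0992, 0.0788] force: [3.2, -8.5, -1.3] 
tool_pos: [0.5919, -0.0992, 0.0788] force: [1.9, -8.9, -2.1] 
tool_pos: [0.5919, -0.0992, 0.0789] force: [1.6, -8.3, -2.1]
```

```bash
python3 -m inch '[[[0,0.0009,0,0,0,0,0],[0,0.0009,0,0,0,0,0],[0,0.0009,0,0,0,0,0],[0,-0.001,0,0,0,0,0],[0,-0.002,0,0,0,0,0],[0,-0.004,0,0,0,0,0],[0,-0.008,0,0,0,0,0],[0,-0.015,0,0,0,0,0],[0,0,0,0,0,0,0],[0,0,0,0,0,0,0]]]'; python3 - <<'E'
from h import *
c=cam('wrist'); cv2.imwrite('pics/w7.png',c['frame'])
E
```

```text
t: 21.25
tool_pos: [0.5899, -0.1294, 0.0785]
orientation: [-0.014, 1.566, -0.025]
force: [-0.4, 0.6, 0.6]
opening: 0.0003
```

View pics/w7.png

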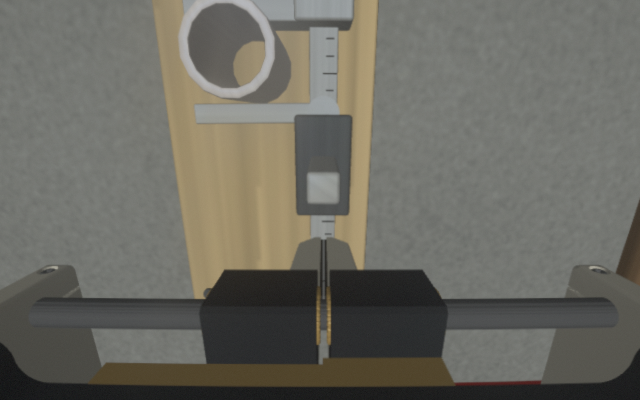

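The tube stands with its ring at (228,48), and the jaw is closed against it. The post at (323,187) is clear of the fingers. I'll raise the arm away and check numerically, since my picture budget is already spent.

```bash
python3 -m inch '[[[0,-0.01,0,0,0,0.02,0],[-0.03,0,0,0,0,0,0],[-0.04,0,0,0,0,0,0],[-0.04,0,0,0,0,0,0],[-0.04,-0.01,0,0,0,0,0],[0,0,0,0,0,0,0],[0,0,0,0,0,0,0]]]'; python3 - <<'E'
from h import *
c=cam('wrist'); f=c['frame']; hsv=cv2.cvtColor(f,cv2.COLOR_BGR2HSV); cv2.imwrite('pics/w8.png',f)
print('board/pred tube top (y=-.0203):',proj(c,[.5475,-.0203,.082]),'post pred',proj(c,[.589,-.0824,.0925]))
g=cv2.cvtColor(f,cv2.COLOR_BGR2GRAY); u,v=map(int,proj(c,[.5475,-.0203,.082]))
b=np.zeros_like(g); b[max(v-40,0):v+40,u-40:u+40]=(g[max(v-40,0):v+40,u-40:u+40]>180)*255
for k in cv2.findContours(b,0,1)[0]:
  if cv2.contourArea(k)>100:
    r=cv2.boundingRect(k); print(r,onplane(c,(r[0]+r[2]/2-.5,r[1]+r[3]/2-.5),.082))
u,v=map(int,proj(c,[.589,-.0824,.0925])); print(g[v-20:v+20:2,u-20:u+20:2])
E
```

```text
t: 22.0
tool_pos: [0.5874, -0.1477, 0.232]
orientation: [0.004, 1.571, -0.006]
force: [0.1, 0.7, -0.7]
opening: 0.0005
board/pred tube top (y=-.0203): [279.57771436  65.04395643] post pred [324.35420202 133.43295187]
[[148 145 143  97  93  91  91  91  90  90  88  89  91  89  88  87  90  90
   84 118]
 [148 145 144  96  92  92  91  92  92  89  88  89  89  90  88  89  91  90
   83 122]
 [148 145 143  95  92  91  91  91  89  89  89  87  90  89  89  87  89  90
   85 124]
 [150 145 143  95  95  91  90  91  91  88  87  88  91  88  88  89  90  90
   84 125]
 [147 145 145  95  93  91  91  91  90  89  88  88  91  89  87  88  88  89
   83 127]
 [148 145 143  96  92  89  91  91  90  89  88  90  89  89  88  89  90  90
   84 127]
 [149 144 144  97  92  89  91 109 133 130 127 128 128 127 120  92  88  88
   86 129]
 [149 146 144  97  93  89  91 127 166 165 163 159 159 162 154 103  88  89
   84 131]
 [149 145 144  98  92  91  90 125 163 167 166 164 161 160 153 104  89  89
   85 134]
 [148 146 145  96  92  92  91 126 160 162 165 168 165 159 149 101  90  91
   84 133]
 [149 146 145  97  91  90  90 128 161 161 162 163 165 163 151 101  90  88
   84 132]
 [151 146 143  98  93  90  91 128 163 163 162 160 159 162 153 101  90  90
   84 135]
 [148 146 146  97  92  92  91 128 163 165 161 158 155 153 149  98  90  90
   86 138]
 [149 145 145  97  90  89  89 124 158 159 159 155 153 149 141  95  90  87
   85 138]
 [149 145 145  96  90  90  88  99 110 108 107 108 110 107 104  89  89  90
   84 137]
 [150 145 145  97  91  91  90  90  90  88  86  87  88  88  86  87  89  89
   85 138]
 [149 146 144  98  92  90  89  89  89  88  86  87  90  90  87  87  89  86
   88 141]
 [150 146 145 101  91  92  89  90  90  88  88  86  90  89  87  88  90  88
   91 147]
 [150 146 146 100  91  90  90  90  89  89  86  86  89  89  88  87  88  88
   91 149]
 [150 147 146 100  91  90  89  89  89  88  88  87  89  89  87  87  89  88
   91 150]]
```

```bash
python3 - <<'E'
from h import *
c=cam('wrist'); f=c['frame']; hsv=cv2.cvtColor(f,cv2.COLOR_BGR2HSV)
b=cv2.inRange(hsv,(0,0,140),(180,25,255)); b[:, :235]=0; b[:,325:]=0; b[115:]=0
for k in cv2.findContours(b,0,1)[0]:
  if cv2.contourArea(k)>60: r=cv2.boundingRect(k); print(r,onplane(c,(r[0]+r[2]/2-.5,r[1]+r[3]/2-.5),.082))
s=(hsv[:,:,1]<40).astype(np.uint8)[20:120,235:325]; print('\n'.join(''.join('#' if x else '.' for x in r[::2]) for r in s[::3]))
E
```

```text
(254, 53, 71, 52) [ 0.55638162 -0.0322788   0.082     ]
(251, 3, 74, 86) [ 0.55601562 -0.00393819  0.082     ]
...#..................................#######
......................................#######
......................................#######
......................................#######
......................................#######
......................................#######
........#####################################
........#####################################
........#####################################
........#####################################
..........###################################
............#####################......######
............######################........###
...........##############....#####........###
...........###########.........###........###
...........##########...........###.......###
...........#########............###.......###
............#######............#####......###
.............######............#####......###
.............######...........######......###
..............######........########......###
................#####....##########.......###
..................################........###
....................#############........####
.......................########...........###
..........###################################
..........###################################
..........###################################
..........###################################
......................................#######
......................................#######
......................................#######
......................................#######
......................................#######
```

```bash
python3 -c "
from h import *
print(workorder.close_job())"
```

```text
the job is handed in; nothing more can be done
None
```

I stood the aluminium tube on the bed, released it, and closed the moving jaw on it by pushing the post with closed fingers. The job is handed in at about t = 22 s of the 67 s allowed. No verdict was reported, so the result is not confirmed.

**Pressing:** The post stopped moving at TCP y ≈ −0.099, where the nip was expected at −0.098. I held about 8.5 N at the wrist for just over a second. Less the 3.5 N carriage drag, that is about 4 to 5 N on the tube, well under the tilt limit. Then I backed off along −y and raised the arm clear.

**Last checks that passed:**
- After I backed off, the picture showed the tube standing with the jaw against it and the fingers clear of the post.
- The post was within about 1–2 mm of where it should be for a 44 mm gap.
- The wrist force was back to about 0.

**Checks that failed or were not made:**
- My brightness detection of the tube's ring after the jaws closed found nothing. A second mask merged the tube with the jaws, so it gave no centre; the mask did show the tube filling the space between them.
- I did not measure the jaw tilt or the pressure left after release directly. I inferred both from the push force.
- The first grip was shallow and may have shifted the tube about 8 mm, so I regripped it lower.
- The gripper read 42 to 43 mm on the 44 mm tube, and the tube sat about 2 to 4 mm off centre in the fingers.
- I viewed 12 pictures, two over the budget of 10.

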